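# Scrape the chocolate off the board into the tray

## Robot

A 6-joint arm with a two-finger parallel gripper is mounted at the origin on a cart in front of the work surface, level with it; the furniture and walls round the work are solid. World frame = base frame: x ahead of the robot, y to its left, z up, the work surface at z = 0. Lengths are in mm, angles in rad, forces in N, time in s.
With the tool pointing down it reaches from about 300 to 1000 mm from the base axis. Payload 5.1 kg.
Tool frame: the origin (TCP) lies between the finger pads; the fingertips stand 25 mm ahead of it and the grasp point (between the pads) lies 6 mm ahead of it (nose_length is the distance from the TCP to the fingertips, in mm); z points along the fingers, y is the line along which they close (so a half turn about z gives the same grasp; the last joint's range is limited). The gripper opens to 95 mm and grips with 3 to 60 N. Pads are 20 mm wide; open, the fingers measure 119 mm over their backs; the gripper's body (75 mm by 180 mm) begins 59 mm behind the grasp point.
Start: joints at [-1.187, 0.124, 1.65, -0, 1.367, -0.083], TCP at [292.488, -580.462, 239.656] pointing down, gripper open.
Joint ranges: [-2.61, 2.61], [-1.02, 2.33], [0.03, 2.71], [-1.35, 4.49], [0.32, 2.68], [-2.91, 2.91]. Speed limits (rad/s): [2.57, 2.57, 3.14, 3.14, 3.14, 3.14].

## Interface

Orientations are given as a 3x3 rotation matrix whose columns are the frame's x, y, z axes.
In Python, from station import * gives the robot as it stands.
- The arm moves only by the tool step_arm, never from a script. Its arguments are lists of equal length, an entry for each row: "travel": the shift along the tool's x, y, z in cm, a list of three; "rot": the turn, a rotation vector about the tool's x, y, z in rad, a list of three; "grip": the opening, from -1 (shut) to 1 (fully open). In form: {"travel": [[dx, dy, dz], ...], "rot": [[wx, wy, wz], ...], "grip": [grip, ...]}. A call has 1 to 20 rows; each row shifts and turns the commanded pose from where the row before left it, along the tool's axes as they then stand; what a row does not reach is not made up. A row lasts 1/10 s, in which the tool goes at most 50 mm and 8.59 degrees, less where a joint would pass 70% of its speed; a pose out of reach is approached as far as the arm can. A call is refused whole if a number of a shift passes 5 or a number of a turn 0.15, either way. A call with a gripper value outside its range is refused whole. The fingers move at their own pace and stop on an object; "newtons" is the grip in N (left out, the last holds). Time passes only in rows, so rows that do not move let the fingers close. It gives the time, the measured TCP pose, the force, the opening and the grip force at its end, in the units of the state.
- sense(): the state, without advancing time (a new reading comes with each control period).
- capture(name): name is "side" or "top"; returns (picture, depth): 384x512x3 uint8, blue, green, red; 384x512 float32, mm along the optical axis (not along the pixel's ray), 0 where there is no reading.
- camera_params(name): a dict with "fx", "fy", "cx", "cy" (pixels), "R" (3x3) and "t" (3): a world point X has camera coordinates R X + t. Camera axes: x right, y down, z forward; pixel columns grow to the right and rows downward; lengths in mm; the calibration is good to about 2 mm. A picture is of the moment at which its call begins. camera_params takes no time and is no camera call.
- finish_job(): hands the job in; it is judged then, once.
Trained networks look in the newest picture that a camera, given by its name, has taken for a name from the list of things; names that differ only in an ending like _2 or _b are one class to them, and where a whole thing is asked for, a point or a joint stands for the part that bears it (a point fixed in the world has none). Each returns a list of dicts, best first, with "conf" (0 to 1); they miss things now and then, are a little off and sometimes report something else, mostly with a low value. They report only what shows in the picture. A call takes as long as a camera call.
- cut_out(camera, name): "region" (384x512 bool, what is visible of it) and "at" ([column, row] in pixels, amid what is visible of it).
The state is a dict: "t": time; "joint_pos": joint angles; "dq": joint speeds; "joint_efforts": joint torques, N m; "position": TCP position; "orientation": TCP orientation; "wrist_force": force on the tool from outside, world axes, zero at the start; "wrist_torque": the same for the moment, N m; "width": finger opening in mm; "grasp_force": force on a finger pad.
Only numpy, scipy, OpenCV 4.12 (cv2) and the standard library are available. Lean on these libraries where they do the work, as an engineer would, in place of code of your own. Each camera call takes 0.05 s, during which the arm holds its last target. There are 200 camera calls.

## Task

Take the scraper block from its cork mat and use it to wipe all six white chocolate pieces off the chopping board into the steel tray behind it, without touching the pieces with the gripper. Then stand the scraper back upright in the middle of its mat, and leave the red pot and the cups alone.

Things in the scene. Friction and masses are not known exactly. Their poses are not given: they have to be found in the camera images.
- board: Fixed chopping board of glued wood strips, 140 (its x) x 130 (its y) x 22 mm high, on a light wooden hob cover whose flat top is 64 mm above the worktop. Origin: centre of its underside, on the cover; z up. Its +x side, away from the robot, faces the tray; the cork mat lies at its right (-y) side.
- tray: Fixed shallow steel tray on the hob cover, open on top, 85 (x) x 130 (y) x 15 mm high outside, walls 3 mm, inner floor 3 mm above the cover. Origin: centre of its underside. Axes parallel to the board's. It stands behind the board with a 3.5 mm gap, its centre 116 mm from the board's centre along the board's +x, its rim 7 mm lower than the board's top.
- mat: Fixed thin cork mat on the hob cover, 100 (its x) x 56 (its y) x 3 mm, the scraper's place, to the right of the board. Origin: centre of its underside; its x axis is parallel to the board's y axis. Room: a tall cupboard door stands 0.19 m left of the robot's base axis; a wide shoulder must stay turned right (lean the tool along the scraper's length, wrist to the right).
- scraper: Loose scraper block, standing upright on the cork mat: black rubber foot 90 (x, long) x 24 (y, thick) x 22 mm high, on it a red grip 88 (x) x 26 (y) mm with rounded edges reaching up to 70 mm above the foot's underside. Origin: centre of the underside of the foot; z up along its height. 0.11 to 0.23 kg.
- chunk_1: One of six equal pieces of white chocolate on the board, 21 x 18 x 10 mm high, 12 g. Origin: its centre (5 mm above its underside).
- chunk_2: One of six equal pieces of white chocolate on the board, 21 x 18 x 10 mm high, 12 g. Origin: its centre (5 mm above its underside).
- chunk_3: One of six equal pieces of white chocolate on the board, 21 x 18 x 10 mm high, 12 g. Origin: its centre (5 mm above its underside).
- chunk_4: One of six equal pieces of white chocolate on the board, 21 x 18 x 10 mm high, 12 g. Origin: its centre (5 mm above its underside).
- chunk_5: One of six equal pieces of white chocolate on the board, 21 x 18 x 10 mm high, 12 g. Origin: its centre (5 mm above its underside).
- chunk_6: One of six equal pieces of white chocolate on the board, 21 x 18 x 10 mm high, 12 g. Origin: its centre (5 mm above its underside).
- red_pot: Bystander: red enamel pot, 68 mm across, 81 mm high, on the hob cover behind the tray. Origin: centre of its underside.
- small_cup: Bystander: small white cup with a handle, about 58 mm across (85 with the handle), 49 mm high, on the hob cover at the right. Origin: centre of its underside.
- egg_cup: Bystander: white porcelain egg cup, 49 mm across, 57 mm high, on the hob cover at the right. Origin: centre of its underside.

How it is judged (in metres and radians):
On the way, in this order (a step that is already met when the one before it is completed fails the run):
1. the scraper is lifted off its mat (z of scraper in the frame of mat above 0.012 m), for 0.1 s.
2. all six pieces lie in the tray (x of chunk_1 in the frame of tray between -0.041 and 0.041 m and y of chunk_1 in the frame of tray between -0.0635 and 0.0635 m and z of each of chunk_1, chunk_2, chunk_3, chunk_4, chunk_5, chunk_6 in the frame of tray below 0.03 m and x of chunk_2 in the frame of tray between -0.041 and 0.041 m and y of chunk_2 in the frame of tray between -0.0635 and 0.0635 m and x of chunk_3 in the frame of tray between -0.041 and 0.041 m and y of chunk_3 in the frame of tray between -0.0635 and 0.0635 m and x of chunk_4 in the frame of tray between -0.041 and 0.041 m and y of chunk_4 in the frame of tray between -0.0635 and 0.0635 m and x of chunk_5 in the frame of tray between -0.041 and 0.041 m and y of chunk_5 in the frame of tray between -0.0635 and 0.0635 m and x of chunk_6 in the frame of tray between -0.041 and 0.041 m and y of chunk_6 in the frame of tray between -0.0635 and 0.0635 m), for 0.2 s.
At the end, for the whole second after the job is handed in: All six pieces lie inside the steel tray (each centre within its outline, less than 30 mm above the tray's underside); the scraper stands upright (within 0.1 rad) on the cork mat, its centre within 25 mm of the mat's centre; the pieces and the scraper are at rest (all of step 2 and horizontal distance between scraper and mat below 0.025 m and angle between scraper's own z axis and vertical below 0.1 rad and z of scraper in the frame of mat below 0.007 m and linear speed of each of chunk_1, chunk_2, chunk_3, chunk_4, chunk_5, chunk_6, scraper below 0.02 m/s); the robot touches nothing.
It fails at once if the gripper touches a piece of chocolate (contact force between any of the fingers, the arm and chunk_1 above 0.3 N or contact force between any of the fingers, the arm and chunk_2 above 0.3 N or contact force between any of the fingers, the arm and chunk_3 above 0.3 N or contact force between any of the fingers, the arm and chunk_4 above 0.3 N or contact force between any of the fingers, the arm and chunk_5 above 0.3 N or contact force between any of the fingers, the arm and chunk_6 above 0.3 N).
It fails at once if a bystander (red pot, small cup, egg cup) is shifted by more than 15 mm (distance of any of red_pot, small_cup, egg_cup from where it was at the start of the episode above 0.015 m).
It also fails if it takes over 48 s, if anything falls off the work surface, if the arm or the gripper's body presses on something with over 40 N, if the wrist force passes 120 N, or if a joint passes its speed limit or range.

## Working session

There is one attempt and no reset: what is moved stays moved. The work goes in short steps, Python scripts to look and compute and a tool call to move; the robot and the scene stay as the last step left them, time stands still between calls to the robot, and variables do not carry over. Pictures are saved under pics/ and viewed, at most 10 in all, crops included, and the job is handed in when it is done.

Besides the shell and the picture viewer there is one more tool, called after "Request:" as name(argument=value, ...), one argument or row to a line, values as JSON. step_arm: Moves the arm, as the interface text tells. Its arguments: {"type":"object","properties":{"travel":{"type":"array"},"rot":{"type":"array"},"grip":{"type":"array"},"newtons":{"type":"number"}},"required":["travel","rot","grip"]}

```bash
ls; mkdir -p pics
python3 - <<'E'
from station import *
import cv2,numpy as np
for n in ("top","side"):
    im,d=capture(n); cv2.imwrite(f"pics/{n}0.png",im); np.save(f"{n}0d.npy",d)
    p=camera_params(n); print(n,p)
s=sense(); print(s)
E
```

```text
pics
top {'fx': 433.98727431606585, 'fy': 433.98727431606585, 'cx': 250.61899634029965, 'cy': 186.07610504092372, 'R': array([[ 0.01515681, -0.99867758, -0.04912595],
       [-0.98821968, -0.00747879, -0.15285921],
       [ 0.15228967,  0.05086409, -0.98702619]]), 't': array([-408.49177637,  598.43981118,  915.65502003])}
side {'fx': 404.9897091458644, 'fy': 404.9897091458644, 'cx': 254.7111188922283, 'cy': 198.82353817027698, 'R': array([[ 0.96930887, -0.24466193, -0.02410109],
       [-0.10847481, -0.33765408, -0.9349989 ],
       [ 0.22062081,  0.90891708, -0.35383075]]), 't': array([-660.80244423,   38.07934114, 1127.15750807])}
{'t': 0.1, 'joint_pos': array([-1.18658713e+00,  1.24453742e-01,  1.65150198e+00, -7.75794124e-06,
        1.36747294e+00, -8.25431874e-02]), 'dq': array([ 0.00081291, -0.00136687, -0.00119224, -0.00020412, -0.00177801,
       -0.00070503]), 'joint_efforts': array([ 1.16987712e-04, -4.18881798e+01, -3.61097038e+01,  7.76245678e-02,
        4.61573212e-02, -8.29699206e-05]), 'position': array([ 292.30472692, -579.99247984,  238.5219077 ]), 'orientation': array([[ 8.93033727e-01,  4.49989198e-01, -6.95226074e-04],
       [ 4.49989712e-01, -8.93032122e-01,  1.69930155e-03],
       [ 1.43808126e-04, -1.83037818e-03, -9.99998315e-01]]), 'wrist_force': array([-0.33098652, -0.94699704,  0.70869727]), 'wrist_torque': array([ 0.04297986, -0.02971056, -0.03765284]), 'grasp_force': 0.0, 'width': 95.29279964603677}
```

View pics/top0.png

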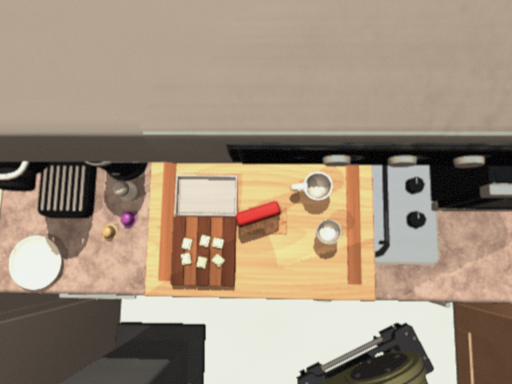

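View pics/side0.png

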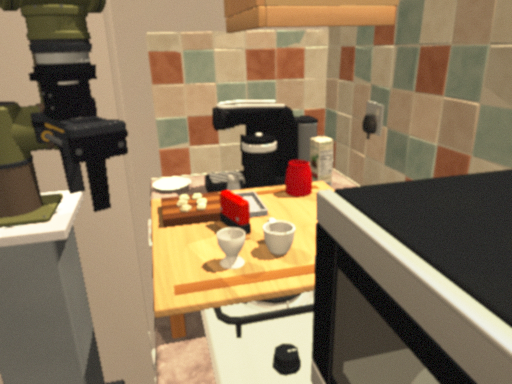

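```bash
cat > h.py <<'E'
from station import *
import cv2,numpy as np
def pts(cam,reg,d):
    p=camera_params(cam); v,u=np.nonzero(reg&(d>0)); z=d[v,u]
    c=np.stack([(u-p['cx'])/p['fx']*z,(v-p['cy'])/p['fy']*z,z],1)
    return (c-p['t'])@p['R']
def rect(P):
    (c,s,a)=cv2.minAreaRect(P[:,:2].astype(np.float32)); return np.round(c,1),np.round(s,1),round(a,2)
E
python3 - <<'E'
from h import *
d=np.load("top0d.npy")
ds=np.load("side0d.npy")
for cam,dd in(("top",d),("side",ds)):
  for n in ("board","tray","mat","scraper","chunk_1","red_pot","small_cup","egg_cup"):
    for r in cut_out(cam,n):
        if r['conf']<.3: continue
        P=pts(cam,r['region'],dd)
        if len(P)<10: continue
        zt=np.percentile(P[:,2],95); T=P[P[:,2]>zt-6]
        print(cam,n,round(r['conf'],2),np.round(r['at']),len(P),'z',np.round(np.percentile(P[:,2],[2,50,98]),1),'top',rect(T),'all',rect(P))
E
```

```text
top board 0.78 [203. 253.] 3747 z [82.7 86.5 89.8] top (array([ 460.8, -309. ]), array([129.8, 139.5]), 89.83) all (array([ 461. , -308.6]), array([130.6, 141.3]), 89.82)
top board 0.4 [270. 224.] 650 z [64.3 67.6 70.9] top (array([ 525.5, -427.8]), array([99.4, 53.9]), 87.09) all (array([ 525.5, -427.8]), array([99.4, 54. ]), 87.09)
top tray 0.89 [205. 194.] 2489 z [64.4 68.  81. ] top (array([ 576.5, -308.8]), array([ 87. , 131.2]), 0.11) all (array([ 576.5, -308.8]), array([ 87. , 131.2]), 0.11)
top mat 0.87 [268. 224.] 661 z [64.3 67.6 71.2] top (array([ 525.6, -427.5]), array([97.3, 55.2]), 88.84) all (array([ 525.6, -427.5]), array([97.3, 55.2]), 88.84)
top scraper 0.57 [258. 212.] 663 z [ 72.4 136.3 139.7] top (array([ 534.9, -421. ]), array([25.2, 84.2]), 18.51) all (array([ 536.3, -423.5]), array([26.6, 89.9]), 18.41)
top chunk_1 0.57 [218. 240.] 108 z [85.4 94.6 99. ] top (array([ 476.5, -339. ]), array([20.9, 16.5]), 79.8) all (array([ 477.2, -339. ]), array([20.4, 23. ]), 0.23)
top chunk_1 0.54 [192. 244.] 101 z [86.6 94.8 98.5] top (array([ 474.8, -276.1]), array([17.4, 
[... 1752 characters left out ...]
8, 16.4]), 75.94)
side chunk_1 0.37 [198. 194.] 46 z [90.2 94.8 98.2] top (array([ 473.7, -277.7]), array([18.7, 20.1]), 72.02) all (array([ 473.7, -277.7]), array([18.7, 20.1]), 72.02)
side small_cup 0.79 [279. 233.] 906 z [ 70.8 101.4 114.4] top (array([ 595. , -534.3]), array([71.5, 56.8]), 64.14) all (array([ 588.2, -490.5]), array([ 55. , 158.1]), 2.65)
side egg_cup 0.93 [232. 247.] 909 z [ 66.6 106.5 122. ] top (array([ 500.6, -559.8]), array([47.3, 49.8]), 12.91) all (array([ 501. , -555.2]), array([59.9, 47.5]), 80.97)
side egg_cup 0.68 [178. 205.] 57 z [87.6 94.4 98.1] top (array([ 437.7, -307.5]), array([44.4, 20.4]), 71.64) all (array([ 436.7, -303.9]), array([55.1, 20.7]), 86.27)
```

The top view shows the board at about (203,253), the tray at (205,194), the scraper at (258,212), turned about 18°, and the six pieces at rows 240–262, columns 186–219. The side view shows the pot behind the tray at (298,178), and the two cups at the right.

```bash
cat >> h.py <<'E'
from scipy.spatial.transform import Rotation as Ro
def ori(yaw,lean):  # tool y at yaw (rad) horizontal; lean to the right along scraper length
    y=np.array([np.cos(yaw),np.sin(yaw),0]);u=np.array([-y[1],y[0],0])
    z=np.sin(lean)*u-np.cos(lean)*np.array([0,0,1]);return np.stack([np.cross(y,z),y,z],1)
def plan(g,R1,n,cur=None):  # g: grasp point target
    s=sense(); p=s['position'] if cur is None else cur[0]; R=s['orientation'] if cur is None else cur[1]
    t=np.array(g)-6*R1[:,2]; rv=Ro.from_matrix(R.T@R1).as_rotvec(); w=np.round(rv/n,4)
    tr=[]
    for k in range(n):
        tr.append(np.round(R.T@(t-p)/(n-k)/10,2).tolist()); p=p+R@np.array(tr[-1])*10; R=R@Ro.from_rotvec(w).as_matrix()
    print("target",t.round(1),"rot",w.tolist(),"rows",n);print(tr)
    return p,R
E
python3 - <<'E'
from h import *
im=cv2.imread("pics/side0.png").astype(int);d=np.load("side0d.npy")
m=(im[...,2]>120)&(im[...,1]<60);m[:, :282]=False;m[:150]=False;m[205:]=False;m[:,320:]=False
P=pts("side",m,d);print("pot",len(P),np.percentile(P,[2,50,98],axis=0).round())
c=plan([536,-427,215],ori(.323,.6),16)
E
```

```text
pot 826 [[ 700. -291.   71.]
 [ 724. -281.  112.]
 [ 756. -232.  146.]]
target [ 537.1 -430.2  220. ] rot [0.0267, 0.0308, -0.0863] rows 16
[[1.79, -0.15, 0.12], [1.79, 0.01, 0.18], [1.78, 0.17, 0.23], [1.75, 0.33, 0.28], [1.7, 0.48, 0.32], [1.64, 0.64, 0.36], [1.57, 0.78, 0.39], [1.48, 0.93, 0.42], [1.38, 1.06, 0.43], [1.27, 1.19, 0.44], [1.15, 1.31, 0.45], [1.02, 1.41, 0.45], [0.89, 1.51, 0.43], [0.74, 1.59, 0.42], [0.58, 1.65, 0.4], [0.43, 1.71, 0.36]]
```

Request:
step_arm(
  travel=[
    [1.79,-0.15,0.12],
    [1.79,0.01,0.18],
    [1.78,0.17,0.23],
    [1.75,0.33,0.28],
    [1.7,0.48,0.32],
    [1.64,0.64,0.36],
    [1.57,0.78,0.39],
    [1.48,0.93,0.42],
    [1.38,1.06,0.43],
    [1.27,1.19,0.44],
    [1.15,1.31,0.45],
    [1.02,1.41,0.45],
    [0.89,1.51,0.43],
    [0.74,1.59,0.42],
    [0.58,1.65,0.4],
    [0.43,1.71,0.36],
    [0,0,0],
    [0,0,0],
  ],
  rot=[
    [0.0267,0.0308,-0.0863],
    [0.0267,0.0308,-0.0863],
    [0.0267,0.0308,-0.0863],
    [0.0267,0.0308,-0.0863],
    [0.0267,0.0308,-0.0863],
    [0.0267,0.0308,-0.0863],
    [0.0267,0.0308,-0.0863],
    [0.0267,0.0308,-0.0863],
    [0.0267,0.0308,-0.0863],
    [0.0267,0.0308,-0.0863],
    [0.0267,0.0308,-0.0863],
    [0.0267,0.0308,-0.0863],
    [0.0267,0.0308,-0.0863],
    [0.0267,0.0308,-0.0863],
    [0.0267,0.0308,-0.0863],
    [0.0267,0.0308,-0.0863],
    [0,0,0],
    [0,0,0],
  ],
  grip=[1,1,1,1,1,1,1,1,1,1,1,1,1,1,1,1,1,1],
  newtons=40,
)

```text
t: 2.7
position: [537.1, -430.2, 219.5]
orientation: [[-0.261, 0.949, -0.18], [0.783, 0.317, 0.535], [0.564, -0.002, -0.826]]
wrist_force: [-0.2, 0.1, 0.4]
width: 94.9
grasp_force: 0.0
```

Run:
```python
from h import *
s=sense();print(s['joint_pos'].round(3),s['position'].round(1),s['orientation'].round(3),s['wrist_force'].round(1))
im,d=capture("side");cv2.imwrite("pics/s1.png",im)
c=plan([534.5,-422,117],ori(.323,.6),10)
```

```text
[-0.84   0.528  1.261  0.238  1.905 -1.148] [ 537.1 -430.2  219.5] [[-0.261  0.949 -0.18 ]
 [ 0.783  0.317  0.535]
 [ 0.564 -0.002 -0.826]] [-0.2  0.1  0.4]
target [ 535.6 -425.2  122. ] rot [-0.0, 0.0001, -0.0002] rows 10
[[-0.51, 0.01, 0.84], [-0.51, 0.01, 0.84], [-0.51, 0.01, 0.84], [-0.51, 0.01, 0.84], [-0.51, 0.01, 0.84], [-0.51, 0.0, 0.84], [-0.51, 0.01, 0.84], [-0.5, 0.0, 0.84], [-0.51, 0.01, 0.84], [-0.5, 0.0, 0.84]]
```

View pics/s1.png

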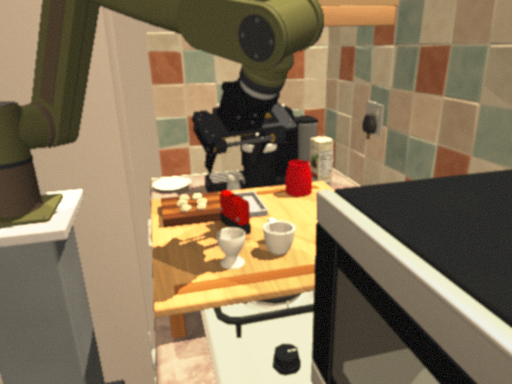

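The gripper is above the scraper (red, at (235,208)), with the hand at (240,140). The cups and pot are clear. I'm going down to grasp.

Request:
step_arm(
  travel=[
    [-0.51,0.01,0.84],
    [-0.51,0.01,0.84],
    [-0.51,0.01,0.84],
    [-0.51,0.01,0.84],
    [-0.51,0.01,0.84],
    [-0.51,0.0,0.84],
    [-0.51,0.01,0.84],
    [-0.5,0.0,0.84],
    [-0.51,0.01,0.84],
    [-0.5,0.0,0.84],
    [0,0,0],
    [0,0,0],
    [0,0,0],
    [0,0,0],
    [0,0,0],
    [0,0,0],
    [0,0,0],
    [0,0,0],
  ],
  rot=[
    [0,0,0],
    [0,0,0],
    [0,0,0],
    [0,0,0],
    [0,0,0],
    [0,0,0],
    [0,0,0],
    [0,0,0],
    [0,0,0],
    [0,0,0],
    [0,0,0],
    [0,0,0],
    [0,0,0],
    [0,0,0],
    [0,0,0],
    [0,0,0],
    [0,0,0],
    [0,0,0],
  ],
  grip=[1,1,1,1,1,1,1,1,1,1,1,-1,-1,-1,-1,-1,-1,-1],
  newtons=40,
)

```text
t: 4.55
position: [536.0, -424.8, 122.0]
orientation: [[-0.262, 0.948, -0.179], [0.783, 0.317, 0.535], [0.564, -0.0, -0.826]]
wrist_force: [-0.9, 0.2, -0.0]
width: 44.6
grasp_force: 0.0
```

Run:
```python
from h import *
s=sense();print(s['joint_pos'].round(3),s['position'].round(1),s['wrist_force'].round(1),s['width'],s['grasp_force'])
c=plan([534.5,-422,180],ori(.323,.6),6)
```

```text
[-0.837  0.595  1.335  0.231  1.766 -1.18 ] [ 536.  -424.8  122. ] [-0.9  0.2 -0. ] 44.603566916275696 0.0
target [ 535.6 -425.2  185. ] rot [-0.0001, 0.0001, -0.0] rows 6
[[0.59, -0.01, -0.87], [0.59, -0.01, -0.87], [0.59, -0.01, -0.87], [0.59, -0.01, -0.87], [0.59, -0.01, -0.86], [0.58, -0.01, -0.87]]
```

Fingers are still closing.

Request:
step_arm(
  travel=[
    [0,0,0],
    [0,0,0],
    [0,0,0],
    [0,0,0],
    [0,0,0],
    [0,0,0],
  ],
  rot=[
    [0,0,0],
    [0,0,0],
    [0,0,0],
    [0,0,0],
    [0,0,0],
    [0,0,0],
  ],
  grip=[-1,-1,-1,-1,-1,-1],
)

```text
t: 5.15
position: [536.1, -424.8, 121.9]
orientation: [[-0.262, 0.948, -0.179], [0.783, 0.317, 0.535], [0.564, -0.0, -0.826]]
wrist_force: [0.5, -1.1, -0.9]
width: 25.7
grasp_force: 40.0
```

Run:
```python
from h import *
s=sense();print(s['position'].round(1),s['wrist_force'].round(1),s['width'],s['grasp_force'])
c=plan([534.5,-422,180],ori(.323,.6),6)
```

```text
[ 536.1 -424.8  121.9] [ 0.5 -1.1 -0.9] 25.74249518195288 39.995993971824646
target [ 535.6 -425.2  185. ] rot [-0.0, 0.0001, -0.0] rows 6
[[0.59, -0.01, -0.87], [0.59, -0.01, -0.87], [0.59, -0.01, -0.87], [0.59, -0.01, -0.87], [0.59, -0.01, -0.87], [0.59, -0.01, -0.87]]
```

Request:
step_arm(
  travel=[
    [0.59,-0.01,-0.87],
    [0.59,-0.01,-0.87],
    [0.59,-0.01,-0.87],
    [0.59,-0.01,-0.87],
    [0.59,-0.01,-0.87],
    [0.59,-0.01,-0.87],
    [0,0,0],
    [0,0,0],
  ],
  rot=[
    [0,0,0],
    [0,0,0],
    [0,0,0],
    [0,0,0],
    [0,0,0],
    [0,0,0],
    [0,0,0],
    [0,0,0],
  ],
  grip=[-1,-1,-1,-1,-1,-1,-1,-1],
)

```text
t: 5.95
position: [535.6, -425.3, 185.3]
orientation: [[-0.262, 0.948, -0.179], [0.783, 0.317, 0.534], [0.564, -0.0, -0.826]]
wrist_force: [0.8, 1.0, -2.0]
width: 26.0
grasp_force: 40.0
```

Run:
```python
from h import *
s=sense();print(s['position'].round(1),s['wrist_force'].round(1),s['wrist_torque'].round(2),s['width'],s['grasp_force'])
im,d=capture("side");cv2.imwrite("pics/s2.png",im[100:260,120:360].repeat(2,0).repeat(2,1))
for r in cut_out("side","scraper")[:1]:
    P=pts("side",r['region'],d);print(r['conf'],np.percentile(P[:,2],[2,98]))
c=plan([402,-307,180],ori(0,.6),16)
```

```text
[ 535.6 -425.3  185.3] [ 0.8  1.  -2. ] [-0.49 -0.31 -0.03] 25.957534141810743 39.99565780162811
0.72 [133.47254215 200.93848346]
target [ 402.  -310.4  185. ] rot [-0.0115, -0.0, 0.0166] rows 16
[[0.78, -0.56, 0.53], [0.77, -0.58, 0.52], [0.76, -0.6, 0.52], [0.75, -0.62, 0.51], [0.74, -0.64, 0.5], [0.73, -0.66, 0.5], [0.72, -0.67, 0.49], [0.71, -0.69, 0.48], [0.7, -0.71, 0.47], [0.68, -0.72, 0.46], [0.67, -0.74, 0.45], [0.66, -0.76, 0.45], [0.65, -0.77, 0.44], [0.63, -0.79, 0.43], [0.62, -0.8, 0.42], [0.61, -0.82, 0.41]]
```

View pics/s2.png

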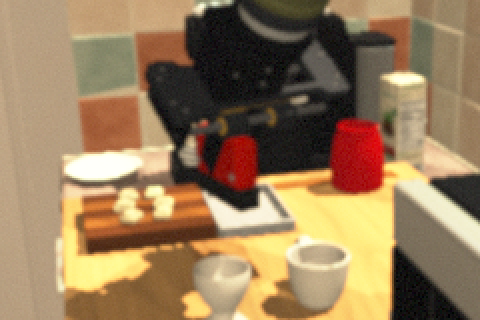

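The scraper is held and upright, with its foot at about (225,190) in the crop and clear of the mat. The pieces are untouched at (145,205). I'm moving over to the near edge of the board.

Request:
step_arm(
  travel=[
    [0.78,-0.56,0.53],
    [0.77,-0.58,0.52],
    [0.76,-0.6,0.52],
    [0.75,-0.62,0.51],
    [0.74,-0.64,0.5],
    [0.73,-0.66,0.5],
    [0.72,-0.67,0.49],
    [0.71,-0.69,0.48],
    [0.7,-0.71,0.47],
    [0.68,-0.72,0.46],
    [0.67,-0.74,0.45],
    [0.66,-0.76,0.45],
    [0.65,-0.77,0.44],
    [0.63,-0.79,0.43],
    [0.62,-0.8,0.42],
    [0.61,-0.82,0.41],
    [0,0,0],
    [0,0,0],
  ],
  rot=[
    [-0.0115,0,0.0166],
    [-0.0115,0,0.0166],
    [-0.0115,0,0.0166],
    [-0.0115,0,0.0166],
    [-0.0115,0,0.0166],
    [-0.0115,0,0.0166],
    [-0.0115,0,0.0166],
    [-0.0115,0,0.0166],
    [-0.0115,0,0.0166],
    [-0.0115,0,0.0166],
    [-0.0115,0,0.0166],
    [-0.0115,0,0.0166],
    [-0.0115,0,0.0166],
    [-0.0115,0,0.0166],
    [-0.0115,0,0.0166],
    [-0.0115,0,0.0166],
    [0,0,0],
    [0,0,0],
  ],
  grip=[-1,-1,-1,-1,-1,-1,-1,-1,-1,-1,-1,-1,-1,-1,-1,-1,-1,-1],
)

```text
t: 7.85
position: [402.2, -310.6, 185.2]
orientation: [[-0.001, 1.0, 0.001], [0.825, 0.0, 0.565], [0.565, 0.001, -0.825]]
wrist_force: [-1.1, 0.0, -1.7]
width: 25.7
grasp_force: 40.0
```

Run:
```python
from h import *
s=sense();print(s['joint_pos'].round(3),s['position'].round(1),s['wrist_force'].round(1),s['wrist_torque'].round(2),s['width'])
im,d=capture("side");p=camera_params("side")
v,u=np.nonzero(d>0)
P=pts("side",d>0,d)
# foot/grip points: near tool
m=(abs(P[:,0]-402)<22)&(abs(P[:,1]+307)<70)&(P[:,2]>104)&(P[:,2]<135)
Q=P[m];print(len(Q),np.percentile(Q,[1,50,99],axis=0).round(1))
z0=Q[:,2];print([ (k,rect(Q[abs(z0-k)<3])) for k in (125,132,140) if (abs(z0-k)<3).sum()>5])
c=plan([402,-307,137],ori(0,.6),7)
```

```text
[-0.942  0.124  1.827  0.342  1.689 -0.989] [ 402.2 -310.6  185.2] [-1.1  0.  -1.7] [-0.45 -0.12  0.02] 25.746463740765538
9 [[ 396.4 -351.4  132.5]
 [ 404.4 -349.7  133.6]
 [ 410.6 -347.9  135. ]]
[(132, (array([ 403.5, -349.6]), array([14.5,  3.5]), 0.66))]
target [ 402.  -310.4  142. ] rot [0.0002, 0.0, 0.0001] rows 7
[[-0.34, -0.01, 0.51], [-0.35, -0.01, 0.52], [-0.34, -0.01, 0.51], [-0.35, -0.0, 0.52], [-0.34, -0.01, 0.51], [-0.35, -0.0, 0.52], [-0.34, -0.01, 0.51]]
```

Request:
step_arm(
  travel=[
    [-0.34,-0.01,0.51],
    [-0.35,-0.01,0.52],
    [-0.34,-0.01,0.51],
    [-0.35,0,0.52],
    [-0.34,-0.01,0.51],
    [-0.35,0,0.52],
    [-0.34,-0.01,0.51],
    [0,0,0],
    [0,0,0],
  ],
  rot=[
    [0,0,0],
    [0,0,0],
    [0,0,0],
    [0,0,0],
    [0,0,0],
    [0,0,0],
    [0,0,0],
    [0,0,0],
    [0,0,0],
  ],
  grip=[-1,-1,-1,-1,-1,-1,-1,-1,-1],
)

```text
t: 8.8
position: [401.8, -310.2, 142.1]
orientation: [[-0.001, 1.0, 0.001], [0.825, -0.0, 0.565], [0.565, 0.001, -0.825]]
wrist_force: [0.1, -0.5, -2.5]
width: 26.2
grasp_force: 40.0
```

Run:
```python
from h import *
s=sense();print(s['position'].round(1),s['wrist_force'].round(1),s['wrist_torque'].round(2),s['width'])
im,d=capture("top");cv2.imwrite("pics/t3.png",im[170:310,140:300].repeat(3,0).repeat(3,1))
```

```text
[ 401.8 -310.2  142.1] [ 0.1 -0.5 -2.5] [-0.5  -0.13  0.02] 26.19116458774438
```

View pics/t3.png

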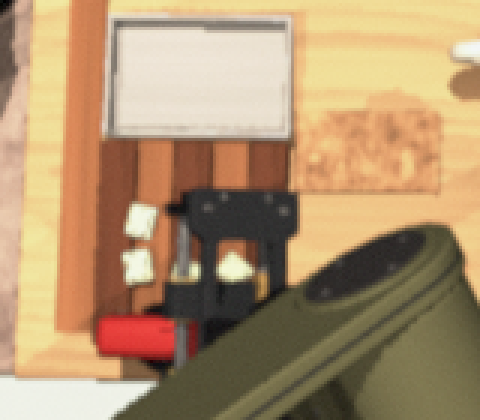

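The scraper stands behind all six pieces with its red grip at crop (145,335), and the gripper is clear of them. The pieces are at rows 220–270. I'm wiping towards the tray now.

Request:
step_arm(
  travel=[
    [0,0.6,0],
    [0,0.8,0],
    [0,0.8,0],
    [0,0.8,0],
    [0,0.8,0],
    [0,0.8,0],
    [0,0.8,0],
    [0,0.8,0],
    [0,0.8,0],
    [0,0.8,0],
    [0,0.8,0],
    [0,0.8,0],
    [0,0.6,0],
    [0,0.6,0],
    [0,0.6,0],
    [0,0.6,0],
    [0,0.6,0],
    [0,0.6,0],
  ],
  rot=[
    [0,0,0],
    [0,0,0],
    [0,0,0],
    [0,0,0],
    [0,0,0],
    [0,0,0],
    [0,0,0],
    [0,0,0],
    [0,0,0],
    [0,0,0],
    [0,0,0],
    [0,0,0],
    [0,0,0],
    [0,0,0],
    [0,0,0],
    [0,0,0],
    [0,0,0],
    [0,0,0],
  ],
  grip=[-1,-1,-1,-1,-1,-1,-1,-1,-1,-1,-1,-1,-1,-1,-1,-1,-1,-1],
)

```text
t: 10.65
position: [532.3, -310.2, 142.4]
orientation: [[-0.001, 1.0, 0.001], [0.825, -0.0, 0.564], [0.564, 0.002, -0.825]]
wrist_force: [-0.2, -0.0, -2.5]
width: 25.9
grasp_force: 40.0
```

Run:
```python
from h import *
s=sense();print(s['joint_pos'].round(3),s['position'].round(1),s['wrist_force'].round(1),s['wrist_torque'].round(2),s['width'])
im,d=capture("top");cv2.imwrite("pics/t4.png",im[170:310,140:300].repeat(3,0).repeat(3,1))
```

```text
[-0.79   0.355  1.628  0.41   1.607 -0.87 ] [ 532.3 -310.2  142.4] [-0.2 -0.  -2.5] [-0.49 -0.07  0.04] 25.874384880888623
```

View pics/t4.png

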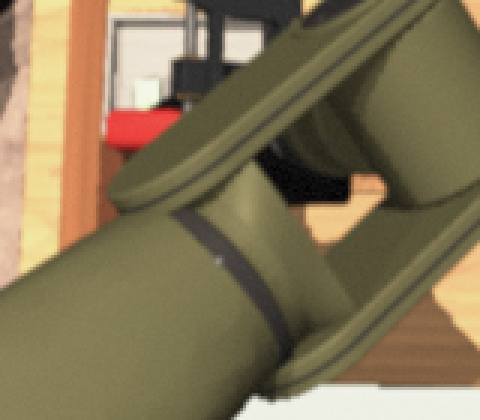

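The scraper is at the board's far edge and at least one piece is in the tray, at crop (148,95). I'll push a little further, lift, and move aside to look.

Request:
step_arm(
  travel=[
    [0,0.6,0],
    [0,0.6,0],
    [0,0.2,0],
    [0,0,0],
    [0,-0.4,0],
    [0,-0.4,0],
    [0.56,0,-0.83],
    [0.56,0,-0.83],
    [0.56,0,-0.83],
    [0.56,0,-0.83],
    [0.56,0,-0.83],
    [0,0,0],
  ],
  rot=[
    [0,0,0],
    [0,0,0],
    [0,0,0],
    [0,0,0],
    [0,0,0],
    [0,0,0],
    [0,0,0],
    [0,0,0],
    [0,0,0],
    [0,0,0],
    [0,0,0],
    [0,0,0],
  ],
  grip=[-1,-1,-1,-1,-1,-1,-1,-1,-1,-1,-1,-1],
)

```text
t: 11.9
position: [538.6, -311.2, 194.9]
orientation: [[-0.003, 1.0, 0.004], [0.827, -0.0, 0.562], [0.562, 0.005, -0.827]]
wrist_force: [-0.3, -0.2, -1.8]
width: 26.1
grasp_force: 40.0
```

Run:
```python
from h import *
s=sense();print(s['position'].round(1),s['wrist_force'].round(1),s['wrist_torque'].round(2),s['width'])
c=plan([526,-427.5,180],ori(0,.6),14)
```

```text
[ 538.6 -311.2  194.9] [-0.3 -0.2 -1.8] [-0.45 -0.07 -0.01] 26.09084479053082
target [ 526.  -430.9  185. ] rot [0.0003, 0.0002, 0.0002] rows 14
[[-0.75, -0.09, -0.42], [-0.75, -0.09, -0.42], [-0.75, -0.09, -0.42], [-0.75, -0.09, -0.42], [-0.75, -0.09, -0.42], [-0.74, -0.09, -0.42], [-0.74, -0.09, -0.42], [-0.75, -0.09, -0.43], [-0.74, -0.09, -0.42], [-0.75, -0.09, -0.43], [-0.74, -0.09, -0.42], [-0.75, -0.09, -0.43], [-0.74, -0.09, -0.42], [-0.75, -0.09, -0.43]]
```

Request:
step_arm(
  travel=[
    [-0.75,-0.09,-0.42],
    [-0.75,-0.09,-0.42],
    [-0.75,-0.09,-0.42],
    [-0.75,-0.09,-0.42],
    [-0.75,-0.09,-0.42],
    [-0.74,-0.09,-0.42],
    [-0.74,-0.09,-0.42],
    [-0.75,-0.09,-0.43],
    [-0.74,-0.09,-0.42],
    [-0.75,-0.09,-0.43],
    [-0.74,-0.09,-0.42],
    [-0.75,-0.09,-0.43],
    [-0.74,-0.09,-0.42],
    [-0.75,-0.09,-0.43],
    [0,0,0],
    [0,0,0],
  ],
  rot=[
    [0,0,0],
    [0,0,0],
    [0,0,0],
    [0,0,0],
    [0,0,0],
    [0,0,0],
    [0,0,0],
    [0,0,0],
    [0,0,0],
    [0,0,0],
    [0,0,0],
    [0,0,0],
    [0,0,0],
    [0,0,0],
    [0,0,0],
    [0,0,0],
  ],
  grip=[-1,-1,-1,-1,-1,-1,-1,-1,-1,-1,-1,-1,-1,-1,-1,-1],
)

```text
t: 13.5
position: [525.1, -430.3, 182.2]
orientation: [[-0.001, 1.0, 0.001], [0.825, -0.0, 0.565], [0.565, 0.002, -0.825]]
wrist_force: [-1.3, -0.1, -2.0]
width: 26.2
grasp_force: 40.0
```

Run:
```python
from h import *
s=sense();print(s['position'].round(1),s['orientation'].round(3),s['wrist_force'].round(1),s['width'])
im,d=capture("top");a=im[170:310,140:300].repeat(2,0).repeat(2,1);np.save("d5.npy",d)
for cam,dd in(("top",d),):
  for r in cut_out(cam,"chunk_1"):
    P=pts(cam,r['region'],dd)
    if len(P): print(cam,round(r['conf'],2),np.median(P,axis=0).round(1),len(P))
i2,d2=capture("side");b=i2[160:260,140:300].repeat(2,0).repeat(2,1)
cv2.imwrite("pics/t5.png",np.vstack([a,b]))
```

```text
[ 525.1 -430.3  182.2] [[-0.001  1.     0.001]
 [ 0.825 -0.     0.565]
 [ 0.565  0.002 -0.825]] [-1.3 -0.1 -2. ] 26.19604473817263
top 0.64 [ 566.2 -273.5   77.9] 67
top 0.58 [ 558.3 -334.1   77.2] 94
top 0.43 [ 542.7 -332.9   85.1] 35
top 0.38 [ 546.6 -306.    83.5] 70
top 0.38 [ 546.6 -277.1   80.3] 103
```

View pics/t5.png

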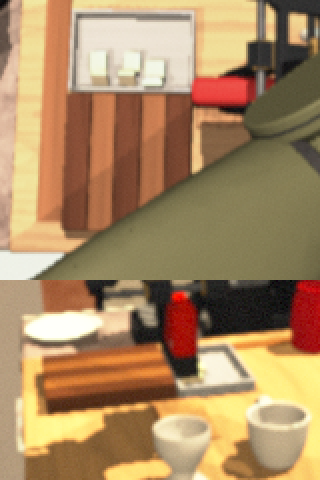

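All the pieces are off the board and sit in three groups along the tray's near wall, at crop (100,68), (130,68) and (153,73). I'll check with depth that none is caught on the rim.

Run:
```python
from h import *
d=np.load("d5.npy");m=np.zeros(d.shape,bool);m[185:222,172:240]=True
P=pts("top",m,d)
for y0 in range(-350,-255,6):
    r=[]
    for x0 in range(528,584,4):
        q=P[(abs(P[:,0]-x0)<2.5)&(abs(P[:,1]-y0)<3.5),2]; r.append(int(np.median(q))if len(q) else 0)
    print(y0,r)
im,_=capture("top");c=im[168:222,168:242];cv2.imwrite("pics/t6.png",cv2.resize(c,None,fx=8,fy=8,interpolation=cv2.INTER_CUBIC))
```

```text
-350 [86, 71, 79, 68, 67, 67, 67, 68, 67, 67, 67, 67, 67, 67]
-344 [86, 76, 79, 75, 70, 69, 74, 75, 72, 67, 67, 68, 67, 68]
-338 [86, 80, 79, 84, 85, 77, 77, 76, 76, 77, 71, 68, 68, 68]
-332 [85, 79, 79, 82, 85, 82, 77, 78, 77, 78, 72, 66, 68, 68]
-326 [86, 73, 78, 83, 85, 77, 76, 76, 77, 77, 68, 67, 68, 69]
-320 [86, 64, 77, 65, 76, 66, 66, 72, 75, 74, 68, 68, 66, 66]
-314 [86, 84, 77, 72, 70, 76, 75, 76, 76, 78, 78, 77, 66, 67]
-308 [86, 85, 78, 75, 80, 86, 86, 79, 77, 78, 79, 78, 68, 67]
-302 [86, 75, 77, 75, 80, 86, 88, 78, 77, 77, 76, 77, 68, 68]
-296 [84, 65, 78, 68, 78, 85, 86, 66, 68, 69, 66, 66, 67, 67]
-290 [86, 66, 78, 67, 68, 69, 67, 66, 66, 68, 66, 66, 67, 67]
-284 [86, 79, 78, 73, 73, 82, 84, 68, 68, 68, 67, 67, 68, 67]
-278 [86, 71, 77, 74, 80, 86, 87, 81, 78, 77, 77, 78, 68, 67]
-272 [83, 78, 78, 74, 79, 86, 87, 80, 78, 78, 77, 78, 76, 67]
-266 [85, 78, 78, 70, 68, 68, 76, 78, 78, 77, 77, 77, 68, 67]
-260 [86, 72, 78, 67, 67, 66, 67, 69, 68, 66, 66, 68, 67, 67]
```

View pics/t6.png

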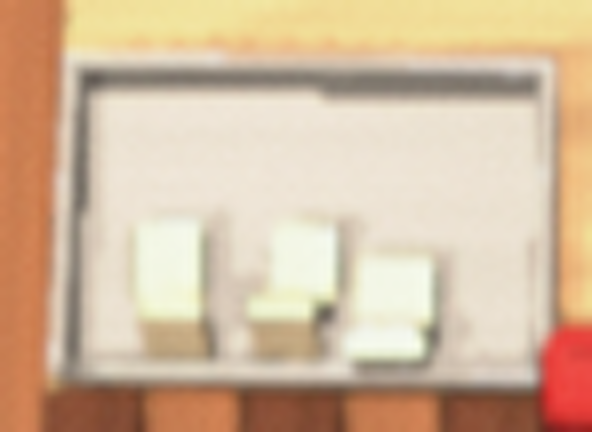

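Three pieces lie flat on the tray floor and three lean on them, all inside the walls and well below 94 mm. I'm setting the scraper down on its mat.

Request:
step_arm(
  travel=[
    [-0.34,0.01,0.49],
    [-0.34,0.01,0.49],
    [-0.34,0.01,0.49],
    [-0.34,0.01,0.49],
    [-0.34,0.01,0.49],
    [-0.34,0.01,0.49],
    [-0.34,0.01,0.49],
    [-0.34,0.01,0.49],
    [-0.34,0,0.49],
    [-0.17,0,0.25],
    [-0.11,0,0.16],
    [0,0,0],
    [0,0,0],
  ],
  rot=[
    [0,0,0],
    [0,0,0],
    [0,0,0],
    [0,0,0],
    [0,0,0],
    [0,0,0],
    [0,0,0],
    [0,0,0],
    [0,0,0],
    [0,0,0],
    [0,0,0],
    [0,0,0],
    [0,0,0],
  ],
  grip=[-1,-1,-1,-1,-1,-1,-1,-1,-1,-1,-1,-1,-1],
)

```text
t: 15.0
position: [526.1, -430.7, 123.9]
orientation: [[-0.001, 1.0, 0.002], [0.826, -0.0, 0.564], [0.564, 0.002, -0.826]]
wrist_force: [0.6, -0.1, -1.5]
width: 25.7
grasp_force: 40.0
```

Run:
```python
from h import *
s=sense();print(s['position'].round(1),s['wrist_force'].round(1),s['wrist_torque'].round(2),s['width'])
im,d=capture("side")
for r in cut_out("side","scraper")[:1]:
    P=pts("side",r['region'],d);P=P[(abs(P[:,0]-526)<60)&(abs(P[:,1]+427)<60)];print(r['conf'],np.percentile(P,[2,50,98],axis=0).round(1))
```

```text
[ 526.1 -430.7  123.9] [ 0.6 -0.1 -1.5] [-0.46 -0.09 -0.01] 25.722583903650843
0.57 [[ 512.2 -471.1   70.1]
 [ 523.1 -466.7  116.8]
 [ 550.6 -391.7  141. ]]
```

Contact comes at about 122. I'll lower 2 mm more, then release.

Request:
step_arm(
  travel=[
    [-0.06,0,0.08],
    [-0.06,0,0.08],
    [0,0,0],
    [0,0,0],
  ],
  rot=[
    [0,0,0],
    [0,0,0],
    [0,0,0],
    [0,0,0],
  ],
  grip=[-1,-1,-1,-1],
)

```text
t: 15.5
position: [526.1, -430.8, 121.9]
orientation: [[-0.001, 1.0, 0.002], [0.826, -0.0, 0.564], [0.564, 0.002, -0.826]]
wrist_force: [-0.4, -0.6, 0.4]
width: 26.1
grasp_force: 40.0
```

Request:
step_arm(
  travel=[
    [0,0,0],
    [0,0,0],
    [0,0,0],
    [0,0,0],
    [0,0,0],
    [0,0,0],
    [0,0,0],
    [0,0,0],
    [0,0,0],
    [0,0,0],
    [0,0,0],
    [0,0,0],
    [0,0,0],
    [0,0,0],
  ],
  rot=[
    [0,0,0],
    [0,0,0],
    [0,0,0],
    [0,0,0],
    [0,0,0],
    [0,0,0],
    [0,0,0],
    [0,0,0],
    [0,0,0],
    [0,0,0],
    [0,0,0],
    [0,0,0],
    [0,0,0],
    [0,0,0],
  ],
  grip=[1,1,1,1,1,1,1,1,1,1,1,1,1,1],
)

```text
t: 16.9
position: [526.0, -430.7, 121.7]
orientation: [[-0.001, 1.0, 0.001], [0.825, -0.0, 0.564], [0.564, 0.002, -0.825]]
wrist_force: [-0.5, 0.3, 0.7]
width: 95.1
grasp_force: 0.0
```

Request:
step_arm(
  travel=[
    [0.4,0,-0.7],
    [0.5,0,-0.8],
    [0.5,0,-0.8],
    [0.5,0,-0.8],
    [0.5,0,-0.8],
    [0.5,0,-0.8],
    [0.5,0,-0.8],
    [0.5,0,-0.8],
    [0.5,0,-0.8],
    [0.5,0,-0.8],
    [0.5,0,-0.8],
    [0.5,0,-0.8],
    [0,-1,0],
    [0,-1.5,0],
    [0,-2,0],
    [0,-2,0],
    [0,-2,0],
    [0,-1,0],
    [0,0,0],
    [0,0,0],
  ],
  rot=[
    [0,0,0],
    [0,0,0],
    [0,0,0],
    [0,0,0],
    [0,0,0],
    [0,0,0],
    [0,0,0],
    [0,0,0],
    [0,0,0],
    [0,0,0],
    [0,0,0],
    [0,0,0],
    [0,0,0],
    [0,0,0],
    [0,0,0],
    [0,0,0],
    [0,0,0],
    [0,0,0],
    [0,0,0],
    [0,0,0],
  ],
  grip=[1,1,1,1,1,1,1,1,1,1,1,1,1,1,1,1,1,1,1,1],
)

```text
t: 18.9
position: [430.8, -435.5, 233.1]
orientation: [[-0.0, 1.0, 0.002], [0.825, -0.001, 0.565], [0.565, 0.002, -0.825]]
wrist_force: [-0.5, 0.6, 0.6]
width: 94.9
grasp_force: 0.0
```

Run:
```python
from h import *
s=sense();print(s['position'].round(1),s['wrist_force'].round(1),s['width'])
for cam in("side","top"):
  im,d=capture(cam)
  if cam=="side": b=im
  else: a=im
  for n in("scraper","mat","chunk_1","small_cup","egg_cup"):
    for r in cut_out(cam,n):
      if r['conf']<.3: continue
      P=pts(cam,r['region'],d)
      if len(P)<10: continue
      zt=np.percentile(P[:,2],95);T=P[P[:,2]>zt-6];print(cam,n,round(r['conf'],2),np.percentile(P[:,2],[3,97]).round(1),rect(T))
cv2.imwrite("pics/f.png",np.vstack([a[150:300,140:360],b[140:280,140:360]]).repeat(2,0).repeat(2,1))
```

```text
[ 430.8 -435.5  233.1] [-0.5  0.6  0.6] 94.85605965631406
side scraper 0.86 [ 78.7 139. ] (array([ 524.4, -430.8]), array([23.6, 81.4]), 1.01)
side mat 0.62 [67.7 69.7] (array([ 528.5, -422.5]), array([40.3, 95.5]), 46.4)
side small_cup 0.64 [ 68.7 114.2] (array([ 594.6, -535. ]), array([68.6, 57.1]), 63.34)
side small_cup 0.39 [68.4 88.9] (array([ 457.5, -322.4]), array([161.7, 135.8]), 87.45)
side egg_cup 0.7 [ 68.5 121.7] (array([ 500.4, -558.5]), array([51.9, 44.4]), 77.58)
side egg_cup 0.55 [ 70.4 114.2] (array([ 594.3, -537. ]), array([65.2, 56.4]), 60.84)
top scraper 0.6 [110.4 139.9] (array([ 525.3, -417.1]), array([23.4, 64.1]), 0.59)
top mat 0.66 [64.9 70.9] (array([ 525.8, -416.4]), array([73.9, 54.5]), 85.55)
top chunk_1 0.59 [ 71.1 114.7] (array([ 596.8, -531.2]), array([73.3, 57.4]), 62.79)
top chunk_1 0.54 [78.  86.9] (array([ 543. , -332.3]), array([19.7,  8.7]), 89.23)
top chunk_1 0.49 [73.5 80.2] (array([ 558.3, -333.7]), array([17.5, 21.1]), 0.47)
top chunk_1 0.48 [74.4 79.7] (array([ 565.9, -309.4]), array([18.3, 17.9]), 80.04)
top chunk_1 0.42 [67.6 89.2] (array([ 549.7, -276.9]), array([10.4, 16.9]), 1.72)
top chunk_1 0.4 [74.8 80.3] (array([ 566. , -273.6]), array([17.3, 15.4]), 2.35)
top small_cup 0.78 [ 71.2 114.7] (array([ 588.6, -532.2]), array([56.3, 73.4]), 35.51)
top egg_cup 0.97 [ 66.  122.2] (array([ 501.4, -559.5]), array([47.4, 47.5]), 44.38)
```

View pics/f.png

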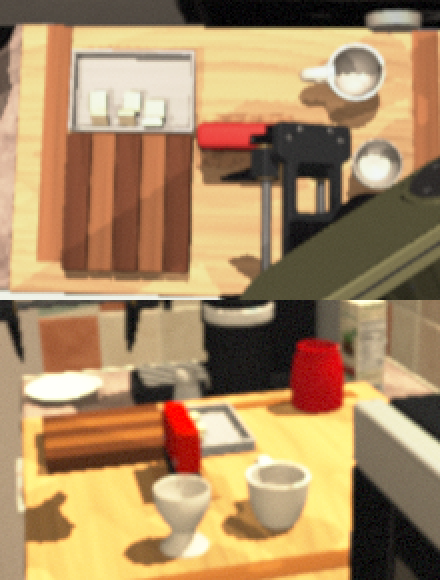

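The scraper stands upright at about (525,-428), in the middle of its mat. All six pieces are in the tray, the cups and pot haven't moved, and the arm is clear. I'm handing in.

```bash
python3 -c "
from station import *
print(finish_job())"
```

```text
the job is handed in; nothing more can be done
None
```

I handed the job in: all six pieces are in the steel tray, the scraper is upright in the middle of its mat, and the pot and cups are where they were; `finish_job()` returned no verdict.

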